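# Clamp a switching supply in the test dock with its squeeze-tab latch

### The arm

A 7-joint arm with a two-finger parallel gripper is mounted at the origin on a cart in front of the work surface, level with it; the furniture and walls round the work are solid. World frame = base frame: x ahead of the robot, y to its left, z up, the work surface at z = 0. Lengths are in m, angles in rad, forces in N, time in s.
With the tool pointing down it reaches from about 0.425 to 0.875 m from the base axis. Payload 4.7 kg.
Tool frame: the origin (TCP) lies between the finger pads; the fingertips stand 14 mm ahead of it and the grasp point (between the pads) lies 5 mm behind it; z points along the fingers, y is the line along which they close (so a half turn about z gives the same grasp; the last joint's range is limited). The gripper opens to 87 mm and grips with 3 to 60 N. Pads are 19 mm wide; open, the fingers measure 117 mm over their backs; the gripper's body (75 mm by 190 mm) begins 51 mm behind the grasp point.
Start: joints at [1.261, 0.321, -0.07, 1.45, 0.023, 1.371, -0.057], TCP at [0.207, -0.616, 0.237] pointing down, gripper open.
Joint ranges: [-2.86, 2.86], [-0.3, 2.09], [-1.38, 1.24], [0.06, 2.45], [-1.56, 4.7], [0.09, 2.05], [-2.69, 2.69]. Speed limits (rad/s): [2.57, 2.57, 3.14, 3.14, 3.14, 3.14, 3.14].

### API

Orientations are given as a rotation vector (axis times angle).
In Python, from bench import ctrl gives the robot as it stands.
- The arm moves only by the tool step_arm, never from a script. Its argument "commands" is a list of rows, each an object with "travel": the shift along the tool's x, y, z in m, a list of three; "turn": the turn, a rotation vector about the tool's x, y, z in degrees, a list of three. A call has 1 to 5 rows; each row is the pose to reach, as a shift and turn from the pose commanded when the call began, along the tool's axes at that moment; what a row does not reach only later rows make up. A row lasts 1/10 s, in which the tool goes at most 50 mm and 8.59 degrees, less where a joint would pass 70% of its speed; a pose out of reach is approached as far as the arm can. A call with a gripper value outside its range is refused whole. "gripper" is the opening, from 0 (shut) to 1 (fully open), set as the call begins (left out, the last holds). The fingers move at their own pace and stop on an object; "force" is the grip in N (left out, the last holds). Time passes only in rows, so rows that repeat a pose let the fingers close. It gives the time, the measured TCP pose, the force, the opening and the grip force at its end, in the units of the state.
- ctrl.get_state(): the state, without advancing time (a new reading comes with each control period).
- ctrl.get_image(name): name is "scene" or "top" or "wrist"; returns the picture (400x640x3 uint8, red, green, blue); there is no depth.
- ctrl.camera_model(name): a dict with "fx", "fy", "cx", "cy" (pixels), "R" (3x3) and "t" (3): a world point X has camera coordinates R X + t; the wrist camera has in their place "T_tool_cam" (4x4, takes a point from camera to tool coordinates, whose origin is the TCP and whose axes are the flange's). Camera axes: x right, y down, z forward; pixel columns grow to the right and rows downward; lengths in m; the calibration is good to about 2 mm. The wrist camera is an equidistant fisheye: a pixel r from the principal point sees the ray r / f radians off the axis. A picture is of the moment at which its call begins: read the wrist's pose just before it. camera_model takes no time and is no camera call.
- ctrl.close_job(): hands the job in; it is judged then, once.
The state is a dict: "time": time; "joint_positions": joint angles; "qd": joint speeds; "joint_torque": joint torques, N m; "position": TCP position; "tool_rot": TCP orientation; "ft_force": force on the tool from outside, world axes, zero at the start; "torque": the same for the moment, N m; "grip_width": opening from 0.0 (shut) to 1.0 (fully open); "grip_force": force on a finger pad.
Only numpy, scipy, OpenCV 4.12 (cv2) and the standard library are available. Lean on these libraries where they do the work, as an engineer would, in place of code of your own. Each camera call takes 0.05 s, during which the arm holds its last target. There are 200 camera calls.

### The job

Put the loose black switching supply down flat in the pocket of the test dock and let go of it. Then pinch the two orange release tabs of the latch knob together, gently, and while they are held in turn the knob clockwise so that its red hold-down wing rides over the supply and draws it down, until you feel the latch come up against its stop; ease off there and let the tabs spring fully back out, so that the knob is locked. Do not crack the tabs with a hard squeeze or force the knob against its stop, and leave the tools around alone.

Things in the scene. Friction and masses are not known exactly. Their poses are not given: they have to be found in the camera images.
- supply: loose black box (small switching supply), 42 x 74 mm and 29 mm high, about 0.12 kg; origin at the centre of its underside, z up, long side along its y; grasp it across the 42 mm. Either way round fits the dock. It starts on the 2 mm blue mat; a fixed black bench power supply, 170 mm high, stands beyond it, between mat and dock: carry it over that or round its front.
- dock: dark steel test dock fixed on the white bench top; origin on its underside straight below the axis of the latch knob, x towards the pocket, z up. Plate x -40 to +150, y -48 to +48 mm, 10 mm thick. Round the origin stands the grey latch housing, 66 mm across, top at 37 mm. Pocket rails rise to 22 mm, open over 42 mm amid each long side; two terminal posts behind, to 27 mm (heights above the underside).
- pocket (a point): centre of the sprung contact plate, the pocket's floor: 79 mm along the dock's x, 15.5 mm above the dock underside while up. The supply's underside centre belongs here, long side along the dock's x. The pocket is 76.5 x 44.5 mm. The plate carries the loose supply; it pushes up with 2 N, and 6 N once drawn down 2.5 mm, which the latch wing does: no pressing down is needed before.
- knob_top (a point): centre of the top of the latch knob, on its upright axis, 79 mm above the dock underside. The black core is 39 mm across. Below the knob is the red hold-down wing, 18 mm wide, reaching 63 mm from the axis, 42 to 48 mm above the dock underside, with an upturned ramp on its clockwise side
- tab_left_face (a point): middle of the outer face of one orange release tab of the knob, 62 mm above the dock underside
- tab_right_face (a point): middle of the outer face of the other release tab, opposite the first, also at 62 mm. Faces are flat, upright, 24 mm wide, from 49 to 75 mm above the dock underside. Pinch along the line between the two faces (it is square to the wing). They are 54 mm apart when out, 42 mm when fully in, and turn with the knob.
- tab_left (a joint): how far that tab is pressed in, m: 0 sprung out, 0.006 fully in; spring 6 N at 0, 10 N at 0.006. A dog on each tab stands 3 mm deep in a notch ring: the knob turns only while both tabs are in by more than 0.003, and a tab comes fully out only in the open or the locked notch.
- tab_right (a joint): the same for the other tab
- latch (a joint): turn of the knob, rad, clockwise from above: 0 = open notch, the wing 1.1 rad counter-clockwise of the dock's x. The wing meets the supply at 0.4 to 0.65; from there turning takes about 0.3 N m. The locked notch is set differently on each dock, anywhere from 0.82 to 1.4, with a hard stop 0.03 rad past its middle (slack 0.05): keep within 0.5 N m more there. Released at the stop, the tabs spring out.
- marker: loose marker pen, 127 mm long, to be left alone
- tape: loose amber tape roll, 61 mm across, to be left alone
- probe: loose test probe with a red tip, 126 mm long, to be left alone
Things that resemble listed ones, but are neither listed nor needed, are in the scene too. There is more than one size of the supply; the job needs the larger.

How it is judged:
By the outcome, as a careful person would: the job done as asked, in the order asked, and still so for the second after the job is handed in, with the robot touching nothing.
It also fails if it takes over 72 s, if anything falls off the work surface, if the arm or the gripper's body presses on something with over 40 N, if the wrist force passes 120 N, or if a joint passes its speed limit or range.

## Working session

There is one attempt and no reset: what is moved stays moved. The work goes in short steps, Python scripts to look and compute and a tool call to move; the robot and the scene stay as the last step left them, time stands still between calls to the robot, and variables do not carry over. Pictures are saved under pics/ and viewed, at most 10 in all, crops included, and the job is handed in when it is done.

Besides the shell and the picture viewer there is one more tool, called after "Emit:" in YAML: its name, and indented under it one key for each argument. step_arm: Moves the arm, as the interface text tells. Its arguments: {"type":"object","properties":{"commands":{"type":"array"},"gripper":{"type":"number"},"force":{"type":"number"}},"required":["commands"]}

```bash
mkdir -p pics; ls
python3 - <<'E'
from bench import ctrl
import cv2,numpy as np
s=ctrl.get_state();print({k:np.round(v,3).tolist() for k,v in s.items()})
for n in("top","scene","wrist"):
    im=ctrl.get_image(n);cv2.imwrite(f"pics/{n}0.png",im[:,:,::-1])
    m=ctrl.camera_model(n);print(n,{k:np.round(v,4).tolist() for k,v in m.items()})
E
```

```text
pics
{'time': 0.0, 'joint_positions': [1.261, 0.322, -0.07, 1.452, 0.023, 1.371, -0.057], 'qd': [0.003, -0.0, -0.002, 0.001, 0.001, 0.001, -0.001], 'joint_torque': [-0.0, -49.129, -0.404, -31.252, -0.064, 0.044, 0.0], 'position': [0.207, -0.616, 0.235], 'tool_rot': [-3.099, -0.506, 0.001], 'ft_force': [-0.543, 0.396, 0.538], 'torque': [-0.033, 0.001, 0.001], 'grip_force': 0.0, 'grip_width': 0.998}
top {'fx': 424.2421, 'fy': 424.2421, 'cx': 319.4668, 'cy': 204.4737, 'R': [[0.0113, -0.9999, -0.008], [-0.9987, -0.0109, -0.049], [0.0489, 0.0085, -0.9988]], 't': [-0.0097, 0.5692, 1.307]}
scene {'fx': 434.8894, 'fy': 434.8894, 'cx': 323.0796, 'cy': 204.5565, 'R': [[-0.4623, -0.8867, -0.0009], [-0.5519, 0.2885, -0.7824], [0.6941, -0.3612, -0.6228]], 't': [0.2686, 0.3817, 0.9218]}
wrist {'fx': 309.7069, 'fy': 309.7069, 'cx': 317.7823, 'cy': 198.1554, 'T_tool_cam': [[-0.0008, -0.9653, -0.2611, 0.0712], [1.0, -0.0009, 0.0001, 0.0005], [-0.0003, -0.2611, 0.9653, -0.148], [0.0, 0.0, 0.0, 1.0]]}
```

View pics/top0.png

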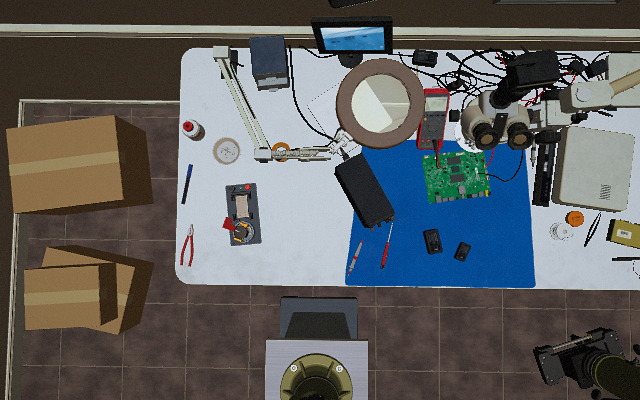

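View pics/scene0.png

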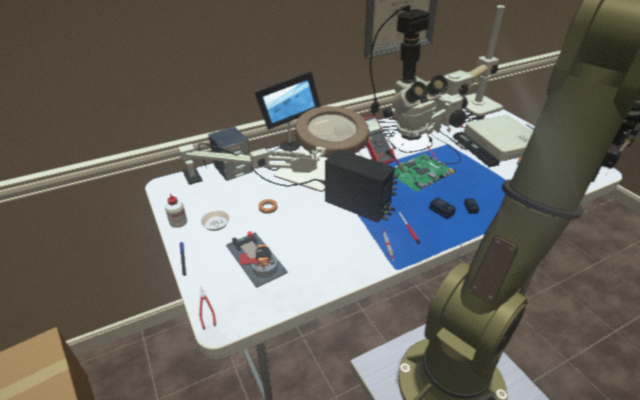

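The larger supply candidate is at top (432,241) and the smaller at (463,251). The dock is at (243,214) with its knob near (240,231), and the bench supply stands between at (363,190). I'll measure both and take an enlarged crop.

```bash
cat > h.py <<'E'
from bench import ctrl
import cv2,numpy as np
from scipy.spatial.transform import Rotation as Ro
def ray(n,uv,st=None):
    m=ctrl.camera_model(n);u=(uv[0]-m["cx"])/m["fx"];v=(uv[1]-m["cy"])/m["fy"]
    if n!="wrist":
        R=np.array(m["R"]);return -R.T@np.array(m["t"]),R.T@np.array([u,v,1])
    T=np.array(m["T_tool_cam"]);r=np.hypot(u,v)
    d=np.array([u/r*np.sin(r),v/r*np.sin(r),np.cos(r)]) if r>1e-9 else np.array([0,0,1.])
    W=Ro.from_rotvec(st["tool_rot"]).as_matrix();p=np.array(st["position"])
    return W@T[:3,3]+p,W@T[:3,:3]@d
def onz(n,uv,z,st=None):
    o,d=ray(n,uv,st);return o+d*(z-o[2])/d[2]
def proj(n,X,st=None):
    m=ctrl.camera_model(n);X=np.asarray(X,float)
    if n!="wrist":
        c=np.array(m["R"])@X+m["t"];return np.array([m["fx"]*c[0]/c[2]+m["cx"],m["fy"]*c[1]/c[2]+m["cy"]])
    T=np.array(m["T_tool_cam"]);W=Ro.from_rotvec(st["tool_rot"]).as_matrix()
    c=T[:3,:3].T@(W.T@(X-st["position"])-T[:3,3]);r=np.hypot(c[0],c[1]);a=np.arctan2(r,c[2])
    return np.array([m["fx"]*a*c[0]/r+m["cx"],m["fy"]*a*c[1]/r+m["cy"]])
def totool(st,dw): return Ro.from_rotvec(st["tool_rot"]).as_matrix().T@np.asarray(dw)
E
python3 - <<'E'
from h import *
im=cv2.imread("pics/top0.png");g=im.max(2)
for (x0,y0,x1,y1) in[(415,222,480,268)]:
    m=((g<70)*255).astype(np.uint8);k=np.zeros_like(m);k[y0:y1,x0:x1]=m[y0:y1,x0:x1]
    for c in cv2.findContours(k,0,2)[0]:
        if cv2.contourArea(c)>60:
            (ce,s,a)=cv2.minAreaRect(c);b=cv2.boxPoints((ce,s,a));P=[onz("top",q,.031)[:2] for q in b]
            print(ce,np.round(onz("top",ce,.025),3),[np.round(np.linalg.norm(P[i]-P[i+1]),3) for i in(0,1)],np.round(P,3).tolist())
A=cv2.resize(im[220:275,410:490],None,fx=5,fy=5,interpolation=2)
B=cv2.resize(im[172:260,215:275],None,fx=5,fy=5,interpolation=2)
C=np.zeros((440,720,3),np.uint8);C[:275,:400]=A;C[:440,410:710]=B;cv2.imwrite("pics/crop1.png",C)
print(onz("top",(240,231),.079),onz("top",(241,205),.016))
E
```

```text
(461.9588623046875, 251.390380859375) [ 0.43  -0.442  0.025] [np.float64(0.055), np.float64(0.036)] [[0.412, -0.412], [0.462, -0.435], [0.448, -0.467], [0.398, -0.444]]
(432.379150390625, 241.1432647705078) [ 0.46  -0.351  0.025] [np.float64(0.045), np.float64(0.073)] [[0.491, -0.319], [0.501, -0.363], [0.43, -0.38], [0.419, -0.336]]
[0.48506784 0.22999354 0.079     ] [0.56489268 0.24081972 0.016     ]
```

View pics/crop1.png

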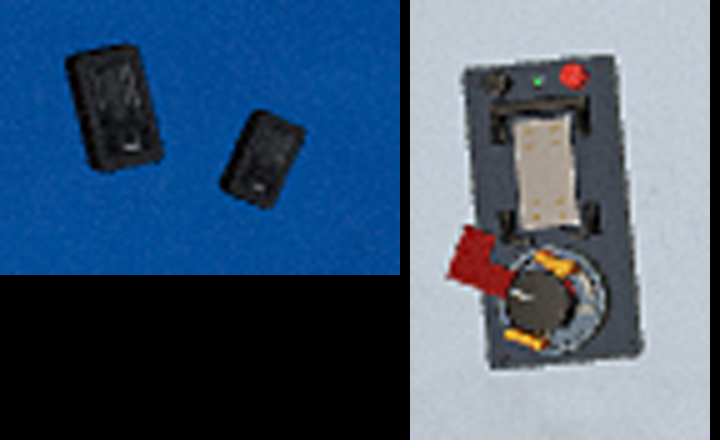

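Of the two black boxes, (432,241) measures about 45 x 73 mm and (462,251) about 36 x 55 mm. The crop confirms the left one is the larger, so that's the target. The dock is on the right: wing at left, orange tabs at top and bottom of the knob, pocket plate above it.

```bash
cat >> h.py <<'E'
def go(P,yaw):
    "travel/turn (deg) to TCP P with tool x at yaw (deg), pointing down, from measured pose"
    st=ctrl.get_state();R=Ro.from_rotvec(st["tool_rot"]);y=np.radians(yaw)
    X=np.array([np.cos(y),np.sin(y),0]);D=np.column_stack([X,np.cross([0,0,-1],X),[0,0,-1]])
    t=(R.inv()*Ro.from_matrix(D)).as_rotvec(degrees=True)
    print("travel",np.round(totool(st,np.array(P)-st["position"]),4),"turn",np.round(t,2),"t",round(st["time"],2))
E
python3 -c "
from h import *
go([.46,-.351,.20],13.5)"
```

```text
travel [ 0.3245 -0.1704  0.0359] turn [-0.08  0.01  5.05] t 0.15
```

Emit:
step_arm:
  commands:
    - {"travel":[0.03,-0.016,0.004],"turn":[0,0,1]}
    - {"travel":[0.07,-0.037,0.008],"turn":[0,0,2]}
    - {"travel":[0.11,-0.058,0.012],"turn":[0,0,3]}
    - {"travel":[0.15,-0.079,0.016],"turn":[0,0,4]}
    - {"travel":[0.19,-0.1,0.02],"turn":[0,0,5]}
  gripper: 0.72

```text
time: 0.65
position: [0.356, -0.4594, 0.2162]
tool_rot: [-3.12, -0.369, 0.0]
ft_force: [1.2, -0.3, 0.2]
grip_width: 0.732
grip_force: 0.0
```

```bash
python3 -c "
from h import *
go([.46,-.351,.20],13.5)"
```

```text
travel [ 0.1264 -0.0811  0.0162] turn [-0.01  0.01  0.  ] t 0.65
```

Emit:
step_arm:
  commands:
    - {"travel":[0.04,-0.026,0.005],"turn":[0,0,0]}
    - {"travel":[0.075,-0.048,0.01],"turn":[0,0,0]}
    - {"travel":[0.105,-0.067,0.014],"turn":[0,0,0]}
    - {"travel":[0.126,-0.081,0.016],"turn":[0,0,0]}
    - {"travel":[0.126,-0.081,0.016],"turn":[0,0,0]}

```text
time: 1.15
position: [0.4617, -0.3479, 0.2]
tool_rot: [-3.116, -0.383, -0.002]
ft_force: [0.5, 0.6, -0.8]
grip_width: 0.72
grip_force: 0.0
```

Run:
```python
from h import *
st=ctrl.get_state();im=ctrl.get_image("wrist")[:,:,::-1].copy();cv2.imwrite("pics/w1.png",im)
print(np.round(st["position"],4),np.round(st["tool_rot"],4),proj("wrist",[.46,-.351,.031],st))
g=im.max(2);m=((g<75)*255).astype(np.uint8)
for c in cv2.findContours(m,0,2)[0]:
    if cv2.contourArea(c)>1500: print(cv2.contourArea(c),cv2.minAreaRect(c))
```

```text
[ 0.4617 -0.3479  0.2   ] [-3.1157e+00 -3.8260e-01 -1.7000e-03] [320.09171533 187.2989612 ]
78381.0 ((315.5, 301.0), (196.0, 631.0), 90.0)
2268.0 ((323.5, 185.0), (66.0, 35.0), 90.0)
4471.5 ((604.411865234375, 84.28870391845703), (47.84865188598633, 180.65069580078125), 14.788676261901855)
15769.5 ((134.0, 60.5), (121.0, 164.0), 90.0)
```

View pics/w1.png

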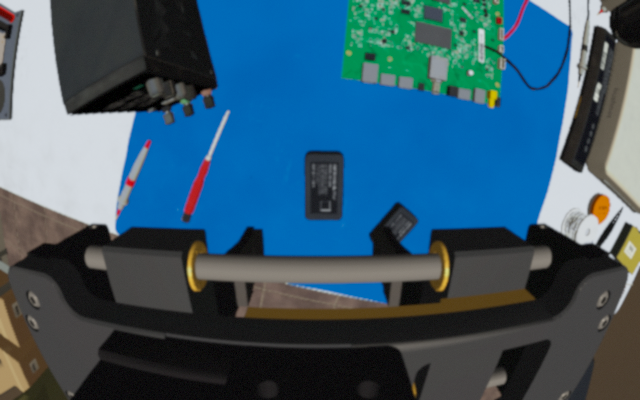

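The wrist view shows the supply upright in the image at (323,185), between columns 306 and 344, so the yaw is nearly right. The small one is at (399,222), near the right finger.

Run:
```python
from h import *
im=cv2.imread("pics/w1.png");st=ctrl.get_state()
m=((im.max(2)<80)*255).astype(np.uint8);m[225:]=0;m[:,:295]=0;m[:,360:]=0
c=max(cv2.findContours(m,0,2)[0],key=cv2.contourArea);h=cv2.minAreaRect(c);print(h)
for z in(.031,.002):
    P=np.array([onz("wrist",q,z,st)[:2] for q in cv2.boxPoints(h)]);print(z,np.round(P,3).tolist(),[np.round(np.linalg.norm(P[i]-P[i+1]),4) for i in(0,1)],P.mean(0).round(4),[np.degrees(np.arctan2(*(P[i+1]-P[i])[::-1])).round(1) for i in(0,1)])
c0=onz("wrist",h[0],.029,st);print(c0)
go([c0[0],c0[1],.10],13.5)
```

```text
((323.9999694824219, 184.99996948242188), (35.99999237060547, 65.99998474121094), 0.0)
0.031 [[0.421, -0.347], [0.491, -0.331], [0.5, -0.367], [0.43, -0.385]] [np.float64(0.0714), np.float64(0.037)] [ 0.4604 -0.3577] [np.float64(13.2), np.float64(-76.1)]
0.002 [[0.411, -0.349], [0.487, -0.331], [0.497, -0.37], [0.421, -0.39]] [np.float64(0.0779), np.float64(0.0404)] [ 0.4541 -0.3598] [np.float64(13.2), np.float64(-76.1)]
[ 0.46081749 -0.35756394  0.029     ]
travel [-0.0007  0.0071  0.1001] turn [-0.05  0.01  0.31] t 1.2
```

Emit:
step_arm:
  commands:
    - {"travel":[0,0.002,0.03],"turn":[0,0,0.3]}
    - {"travel":[0,0.005,0.06],"turn":[0,0,0.3]}
    - {"travel":[0,0.005,0.08],"turn":[0,0,0.3]}
    - {"travel":[0,0.005,0.085],"turn":[0,0,0.3]}
    - {"travel":[0,0.005,0.085],"turn":[0,0,0.3]}

```text
time: 1.7
position: [0.4585, -0.3584, 0.115]
tool_rot: [-3.12, -0.36, 0.002]
ft_force: [0.1, -0.5, 1.5]
grip_width: 0.725
grip_force: 0.0
```

Run:
```python
from h import *
st=ctrl.get_state();im=ctrl.get_image("wrist")[:,:,::-1].copy();cv2.imwrite("pics/w2.png",im)
print(np.round(st["position"],4))
c0=proj("wrist",[.4605,-.356,.031],st);print(c0)
x,y=map(int,c0)
m=((im.max(2)<90)*255).astype(np.uint8)
# row/col scans of mask around the centre
for r in(y-25,y-10,y+5): 
    row=np.where(m[r,x-60:x+60]>0)[0]+x-60; print(r,row.min(),row.max(),len(row),[np.round(onz("wrist",(u,r),.031,st)[:2],4).tolist() for u in(row.min()-.5,row.max()+.5)])
for cc in(x-8,x,x+8):
    col=np.where(m[max(0,y-90):y+60,cc]>0)[0]+max(0,y-90);print(cc,col.min(),col.max(),len(col),[np.round(onz("wrist",(cc,u),.031,st)[:2],4).tolist() for u in(col.min(),col.max())])
cv2.imwrite("pics/w2c.png",cv2.resize(im[100:300,200:440],None,fx=2.5,fy=2.5))
go([.4605,-.3575,.022],13.5)
```

```text
[ 0.4585 -0.3584  0.115 ]
[314.78892389 205.45851548]
180 288 338 41 [[0.4756, -0.331], [0.4844, -0.3691]]
195 289 338 46 [[0.4641, -0.3342], [0.4729, -0.372]]
210 289 338 48 [[0.4522, -0.3367], [0.4611, -0.375]]
306 156 261 95 [[0.4968, -0.3408], [0.4117, -0.3597]]
314 155 261 93 [[0.4989, -0.3465], [0.4132, -0.3662]]
322 155 261 73 [[0.5003, -0.3524], [0.4147, -0.3727]]
travel [ 0.0013 -0.0009  0.0941] turn [ 0.04 -0.   -0.33] t 1.75
```

View pics/w2c.png

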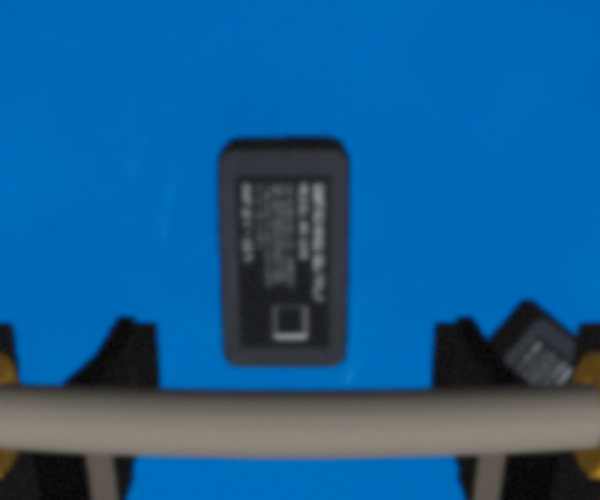

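Enlarged, the supply's top face is upright between crop columns 220 and 348 and rows 150 and 362, centred about 3 mm to one side of the finger line. World centre is (0.461,-0.355). Descending to grasp.

Emit:
step_arm:
  commands:
    - {"travel":[0.003,-0.0027,0.03],"turn":[0,0,-0.3]}
    - {"travel":[0.003,-0.0027,0.06],"turn":[0,0,-0.5]}
    - {"travel":[0.003,-0.0027,0.085],"turn":[0,0,-0.5]}
    - {"travel":[0.003,-0.0027,0.093],"turn":[0,0,-0.5]}
    - {"travel":[0.003,-0.0027,0.093],"turn":[0,0,-0.5]}

```text
time: 2.25
position: [0.462, -0.3545, 0.0227]
tool_rot: [-3.119, -0.376, 0.001]
ft_force: [-0.1, -0.1, -0.2]
grip_width: 0.717
grip_force: 0.0
```

Emit:
step_arm:
  commands:
    - {"travel":[0,0,0],"turn":[0,0,0]}
    - {"travel":[0,0,0],"turn":[0,0,0]}
    - {"travel":[0,0,0],"turn":[0,0,0]}
    - {"travel":[0,0,0],"turn":[0,0,0]}
    - {"travel":[0,0,0],"turn":[0,0,0]}
  gripper: 0.3
  force: 15

```text
time: 2.75
position: [0.4627, -0.3547, 0.0237]
tool_rot: [3.118, 0.376, 0.002]
ft_force: [-0.7, 0.9, 5.8]
grip_width: 0.478
grip_force: 15.0
```

Gripped at 41.6 mm. I'll compute the dock pose from the plate corners in the crop, then lift.

Emit:
step_arm:
  commands:
    - {"travel":[0,0,-0.02],"turn":[0,0,0]}
    - {"travel":[0,0,-0.06],"turn":[0,0,0]}
    - {"travel":[0,0,-0.11],"turn":[0,0,0]}
    - {"travel":[0,0,-0.16],"turn":[0,0,0]}
    - {"travel":[0,0,-0.21],"turn":[0,0,0]}

```text
time: 3.25
position: [0.4615, -0.3539, 0.2341]
tool_rot: [-3.119, -0.376, 0.001]
ft_force: [0.8, -1.0, -1.1]
grip_width: 0.482
grip_force: 15.0
```

Run:
```python
from h import *
C=np.array([(463,68),(613,55),(643,352),(490,368)])*1.0
P=np.array([onz("top",((a-410)/5+215-.4,b/5+172-.4),.01)[:2] for a,b in C]);print(P.round(4).tolist())
print([np.linalg.norm(P[i]-P[(i+1)%4]).round(4) for i in range(4)])
ex=(P[0]+P[1]-P[2]-P[3])/2;ex/=np.linalg.norm(ex);print(np.degrees(np.arctan2(ex[1],ex[0])))
c=P.mean(0);o=c-ex*.055;print("origin",o,"pocket",o+.079*ex)
p=o+.079*ex
go([.5,-.05,.25],9);go([p[0],p[1],.25],np.degrees(np.arctan2(ex[1],ex[0])))
```

```text
[[0.6268, 0.2929], [0.6359, 0.1988], [0.4506, 0.1767], [0.4395, 0.2719]]
[np.float64(0.0945), np.float64(0.1867), np.float64(0.0958), np.float64(0.1884)]
6.609039855934311
origin [0.48356717 0.22872644] pocket [0.56204218 0.23781886]
travel [ 0.1096 -0.286  -0.0159] turn [-0.02  0.03  4.76] t 3.25
travel [ 0.2383 -0.5508 -0.0158] turn [-0.02  0.03  7.15] t 3.25
```

Emit:
step_arm:
  commands:
    - {"travel":[0.01,-0.023,-0.006],"turn":[0,0,0]}
    - {"travel":[0.025,-0.058,-0.012],"turn":[0,0,0]}
    - {"travel":[0.042,-0.097,-0.018],"turn":[0,0,0]}
    - {"travel":[0.06,-0.139,-0.018],"turn":[0,0,0]}
    - {"travel":[0.078,-0.18,-0.018],"turn":[0,0,0]}

```text
time: 3.75
position: [0.4949, -0.1591, 0.2505]
tool_rot: [3.119, 0.376, 0.0]
ft_force: [0.9, 0.5, -1.4]
grip_width: 0.48
grip_force: 15.0
```

Emit:
step_arm:
  commands:
    - {"travel":[0.018,-0.042,0],"turn":[0,0,0]}
    - {"travel":[0.036,-0.083,0],"turn":[0,0,0]}
    - {"travel":[0.054,-0.124,0],"turn":[0,0,0]}
    - {"travel":[0.072,-0.166,0],"turn":[0,0,0]}
    - {"travel":[0.09,-0.207,0],"turn":[0,0,0]}

```text
time: 4.25
position: [0.533, 0.0634, 0.2503]
tool_rot: [3.118, 0.376, -0.0]
ft_force: [1.3, -0.4, -1.9]
grip_width: 0.48
grip_force: 15.0
```

Emit:
step_arm:
  commands:
    - {"travel":[0.018,-0.042,0],"turn":[0,0,2]}
    - {"travel":[0.034,-0.08,0],"turn":[0,0,4]}
    - {"travel":[0.048,-0.112,0],"turn":[0,0,6]}
    - {"travel":[0.058,-0.135,0],"turn":[0,0,7]}
    - {"travel":[0.062,-0.145,0],"turn":[0,0,7]}

```text
time: 4.75
position: [0.5581, 0.2204, 0.25]
tool_rot: [-3.134, -0.192, 0.002]
ft_force: [0.0, 0.0, -1.0]
grip_width: 0.483
grip_force: 15.0
```

Run:
```python
from h import *
st=ctrl.get_state();im=ctrl.get_image("wrist")[:,:,::-1].copy();cv2.imwrite("pics/w3.png",im)
print(np.round(st["position"],4));go([.562,.238,.2],6.6)
ex=np.array([.9934,.1151,0]);ey=np.array([-.1151,.9934,0]);o=np.array([.4836,.2287,0])
for a,b,z in[(150,48,10),(150,-48,10),(79,0,15.5),(0,0,79)]:print(a,b,proj("wrist",o+ex*a/1e3+ey*b/1e3+[0,0,z/1e3],st).round(0))
```

```text
[0.5581 0.2204 0.25  ]
travel [ 0.006  -0.0165  0.05  ] turn [-0.11  0.05  0.44] t 4.8
150 48 [266. 112.]
150 -48 [343. 112.]
79 0 [304. 169.]
0 0 [302. 248.]
```

View pics/w3.png

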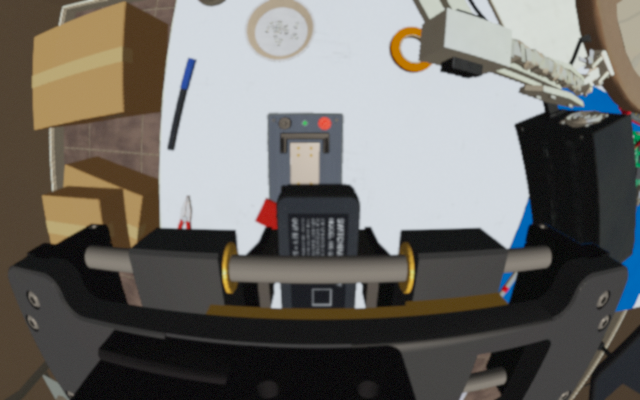

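The wrist view shows the dock plate's far corners at (267,114) and (342,114), matching my prediction within 2 px. The held supply's far top edge is near row 193. The fit is tight (±1.25 mm), so I'll look at the pocket from closer with the camera straight above it.

```bash
python3 -c "
from h import *
go([.495,.230,.14],6.6)"
```

```text
travel [-0.0614 -0.0166  0.11  ] turn [-0.11  0.05  0.44] t 4.8
```

Emit:
step_arm:
  commands:
    - {"travel":[-0.015,-0.004,0.03],"turn":[-0.1,0.05,0.4]}
    - {"travel":[-0.035,-0.009,0.065],"turn":[-0.1,0.05,0.4]}
    - {"travel":[-0.053,-0.014,0.095],"turn":[-0.1,0.05,0.4]}
    - {"travel":[-0.061,-0.0165,0.11],"turn":[-0.1,0.05,0.4]}
    - {"travel":[-0.061,-0.0165,0.11],"turn":[-0.1,0.05,0.4]}

```text
time: 5.3
position: [0.494, 0.2238, 0.138]
tool_rot: [3.132, 0.173, -0.006]
ft_force: [1.0, 0.2, -1.2]
grip_width: 0.478
grip_force: 15.0
```

Run:
```python
from h import *
st=ctrl.get_state();im=ctrl.get_image("wrist")[:,:,::-1].copy();cv2.imwrite("pics/w4.png",im)
s2=ctrl.get_state();print(np.round(st["position"],4),np.round(s2["position"],4),np.round(s2["tool_rot"],4))
ex=np.array([.9934,.1151,0]);ey=np.array([-.1151,.9934,0]);o=np.array([.4836,.2287,0])
for a,b,z in[(150,48,10),(150,-48,10),(79,0,15.5),(0,0,79)]:print(a,b,proj("wrist",o+ex*a/1e3+ey*b/1e3+[0,0,z/1e3],st).round(0))
cv2.imwrite("pics/w4c.png",cv2.resize(im[40:290,200:430],None,fx=2.4,fy=2.4,interpolation=2))
```

```text
[0.494  0.2238 0.138 ] [0.4961 0.2244 0.1399] [ 3.1332e+00  1.7220e-01 -7.0000e-04]
150 48 [255.  42.]
150 -48 [363.  41.]
79 0 [309. 118.]
0 0 [308. 232.]
```

View pics/w4c.png

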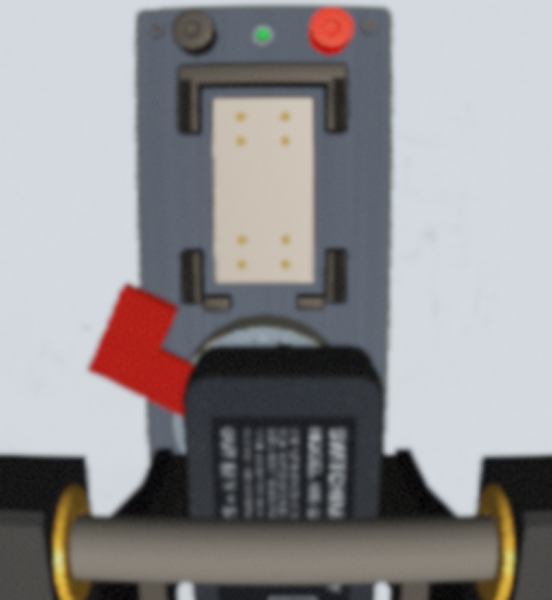

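Clear view: ivory contact plate at crop columns 212-314, rows 97-284, centred on px (309.6,119.4). The held supply's far end spans crop rows 347-377 and columns 187-382, and the wing is at left. I'll measure plate and supply in the tool frame from a settled picture.

Run:
```python
from h import *
S=[]
for i in range(3):
    S.append(ctrl.get_state());im=ctrl.get_image("wrist")[:,:,::-1].copy()
for s in S:print(np.round(s["position"],4),np.round(s["tool_rot"],4))
cv2.imwrite("pics/w5.png",im);st=S[-1]
st["position"]=np.mean([s["position"] for s in S[1:]],0)
z0=st["position"][2]
hsv=cv2.cvtColor(im,cv2.COLOR_BGR2HSV);b,g,r=[im[:,:,i].astype(int) for i in range(3)]
m=(((r-b)>12)&(r>150)).astype(np.uint8)*255;m[:70]=0;m[170:]=0;m[:,:270]=0;m[:,350:]=0
c=max(cv2.findContours(m,0,2)[0],key=cv2.contourArea);h=cv2.minAreaRect(c);print("ivory",h)
def tl(uv,z):
    return totool(st,onz("wrist",uv,z,st)-st["position"])
P=np.array([tl(q,.0155) for q in cv2.boxPoints(h)]);print("ivory tool",P.round(4).tolist(),"c",P.mean(0).round(4),[np.linalg.norm(P[i]-P[i+1]).round(4) for i in(0,1)])
print(np.degrees([np.arctan2(*(P[i+1]-P[i])[[1,0]]) for i in range(3)]).round(2))
# plate sides at z=.010: edges on rows 60..160
gr=cv2.cvtColor(im,cv2.COLOR_BGR2GRAY).astype(float);L=[];Rr=[]
for y in range(60,150,6):
    row=np.gradient(cv2.GaussianBlur(gr[y-2:y+3],(3,5),0).mean(0))
    l=240+np.argmin(row[240:275]);q=345+np.argmax(row[345:375]);L.append(tl((l,y),.010)[:2]);Rr.append(tl((q,y),.010)[:2])
L=np.array(L);Rr=np.array(Rr);print("plate width",np.median(Rr[:,1]-L[:,1]));
for E in(L,Rr):
    k=np.polyfit(E[:,0],E[:,1],1);print("slope deg",np.degrees(np.arctan(k[0])),"y@0.08",np.polyval(k,.08))
# supply in hand: far-end profile down its middle column, and sides
print("col",[int(gr[y,312:326].mean()) for y in range(178,206)])
for y in(205,215,225):
    print(y,[int(v) for v in gr[y,272:284]],[int(v) for v in gr[y,352:366]])
```

```text
[0.4961 0.2244 0.1399] [ 3.1332e+00  1.7220e-01 -7.0000e-04]
[0.4975 0.2249 0.1411] [3.1344 0.1714 0.0032]
[0.4982 0.2254 0.1418] [3.1351 0.1713 0.0052]
ivory ((311.0, 124.5), (75.0, 40.0), 90.0)
ivory tool [[0.0976, -0.0227, 0.1262], [0.0974, 0.0121, 0.1263], [0.0306, 0.0124, 0.1261], [0.0307, -0.0234, 0.126]] c [ 0.0641 -0.0054  0.1261] [np.float64(0.0349), np.float64(0.0668)]
[ 90.34 179.8  -89.83]
plate width 0.09374162067727612
slope deg 0.004729323989075751 y@0.08 -0.05233242542724045
slope deg -0.09271728003428013 y@0.08 0.04141872660085736
col [68, 64, 71, 86, 99, 95, 68, 35, 21, 19, 19, 19, 20, 19, 20, 20, 21, 25, 30, 40, 47, 50, 51, 52, 52, 51, 52, 52]
205 [72, 71, 72, 66, 54, 47, 50, 51, 53, 52, 52, 52] [55, 54, 54, 53, 54, 53, 50, 60, 86, 126, 170, 199, 211, 215]
215 [100, 98, 95, 87, 67, 51, 51, 54, 55, 55, 53, 55] [55, 56, 55, 58, 56, 53, 52, 65, 105, 159, 198, 212, 216, 216]
225 [96, 101, 106, 117, 119, 94, 62, 59, 59, 58, 57, 57] [53, 56, 55, 57, 56, 52, 56, 79, 123, 172, 204, 212, 210, 208]
```

The arm was still settling during those pictures, so I'll wait half a second and measure again.

Emit:
step_arm:
  commands:
    - {"travel":[0,0,0],"turn":[0,0,0]}
    - {"travel":[0,0,0],"turn":[0,0,0]}
    - {"travel":[0,0,0],"turn":[0,0,0]}
    - {"travel":[0,0,0],"turn":[0,0,0]}
    - {"travel":[0,0,0],"turn":[0,0,0]}

```text
time: 6.0
position: [0.4965, 0.2264, 0.1405]
tool_rot: [3.135, 0.174, 0.001]
ft_force: [0.2, -0.2, -1.0]
grip_width: 0.485
grip_force: 15.0
```

```bash
cat > meas.py <<'E'
from h import *
S=[]
for i in range(3):
    S.append(ctrl.get_state());im=ctrl.get_image("wrist")[:,:,::-1].copy()
for s in S:print(np.round(s["position"],4),np.round(s["tool_rot"],4))
cv2.imwrite("pics/w6.png",im);st=S[-1]
def tl(uv,z): return totool(st,onz("wrist",uv,z,st)-st["position"])
b,g,r=[im[:,:,i].astype(int) for i in range(3)]
m=(((r-b)>12)&(r>150)).astype(np.uint8)*255;m[:70]=0;m[180:]=0;m[:,:270]=0;m[:,350:]=0
c=max(cv2.findContours(m,0,2)[0],key=cv2.contourArea);h=cv2.minAreaRect(c)
P=np.array([tl(q,.0155) for q in cv2.boxPoints(h)]);print("ivory px",h,"tool",P.mean(0).round(4),[np.linalg.norm(P[i]-P[i+1]).round(4) for i in(0,1)])
gr=cv2.cvtColor(im,cv2.COLOR_BGR2GRAY).astype(float);L=[];Rr=[]
for y in range(60,150,6):
    row=np.gradient(cv2.GaussianBlur(gr[y-2:y+3],(3,5),0).mean(0))
    l=240+np.argmin(row[240:275]);q=345+np.argmax(row[345:375]);L.append(tl((l,y),.010)[:2]);Rr.append(tl((q,y),.010)[:2])
for E in(np.array(L),np.array(Rr)):
    k=np.polyfit(E[:,0],E[:,1],1);print("plate side slope",np.degrees(np.arctan(k[0])).round(2),"y",np.polyval(k,.065).round(4))
col=np.array([gr[y,312:326].mean() for y in range(150,206)])
print("far rows dark",np.where(col<45)[0][[0,-1]]+150)
p=st["position"][2]
for y,dz,n in((184.3,.0217,"bottom"),(196.5,-.0073,"top")): print(n,tl((318,y),p-dz).round(4))
for x in(276.3,360.0): print("side",tl((x,215),p+.0073).round(4))
E
python3 meas.py
```

```text
[0.4965 0.2264 0.1405] [3.135e+00 1.742e-01 1.500e-03]
[0.4965 0.2264 0.1405] [3.135e+00 1.742e-01 1.400e-03]
[0.4965 0.2264 0.1405] [3.135e+00 1.740e-01 1.400e-03]
ivory px ((312.5, 122.5), (75.0, 41.0), 90.0) tool [ 0.0659 -0.0041  0.125 ] [np.float64(0.0356), np.float64(0.0665)]
plate side slope 0.19 y -0.0512
plate side slope -0.44 y 0.043
far rows dark [185 197]
bottom [0.0335 0.0007 0.0217]
top [ 0.0341  0.0006 -0.0073]
side [ 0.0249 -0.0194 -0.0073]
side [ 0.0248  0.0208 -0.0072]
```

Settled at (0.4965, 0.2264, 0.1405). In the tool frame the pocket centre is at (0.066,-0.0045) and the held supply's centre at x = -0.002. Moving over the pocket and down until the supply is just above the rails.

Emit:
step_arm:
  commands:
    - {"travel":[0.02,-0.0015,0],"turn":[0,0,0]}
    - {"travel":[0.045,-0.003,0],"turn":[0,0,0]}
    - {"travel":[0.062,-0.0045,0.005],"turn":[0,0,0]}
    - {"travel":[0.068,-0.0047,0.03],"turn":[0,0,0]}
    - {"travel":[0.068,-0.0047,0.055],"turn":[0,0,0]}

```text
time: 6.65
position: [0.5653, 0.2387, 0.0853]
tool_rot: [3.136, 0.172, 0.005]
ft_force: [-0.2, -0.3, -1.2]
grip_width: 0.479
grip_force: 15.0
```

Emit:
step_arm:
  commands:
    - {"travel":[0,0,0.015],"turn":[0,0,0]}
    - {"travel":[0,0,0.025],"turn":[0,0,0]}
    - {"travel":[0,0,0.025],"turn":[0,0,0]}
    - {"travel":[0,0,0.025],"turn":[0,0,0]}
    - {"travel":[0,0,0.025],"turn":[0,0,0]}

```text
time: 7.15
position: [0.5644, 0.2389, 0.0619]
tool_rot: [3.136, 0.174, 0.005]
ft_force: [-0.6, -0.2, -0.7]
grip_width: 0.48
grip_force: 15.0
```

Run:
```python
from h import *
ctrl.get_image("wrist");ctrl.get_image("wrist")
st=ctrl.get_state();im=ctrl.get_image("wrist")[:,:,::-1].copy();cv2.imwrite("pics/w7.png",im)
print(np.round(st["position"],4),np.round(st["tool_rot"],4),np.round(st["ft_force"],1))
cv2.imwrite("pics/w7c.png",cv2.resize(im[90:270,210:430],None,fx=3.3,fy=3.3,interpolation=2))
```

```text
[0.5643 0.2387 0.0617] [3.1354 0.1739 0.0045] [-0.2 -0.3 -0.3]
```

View pics/w7c.png

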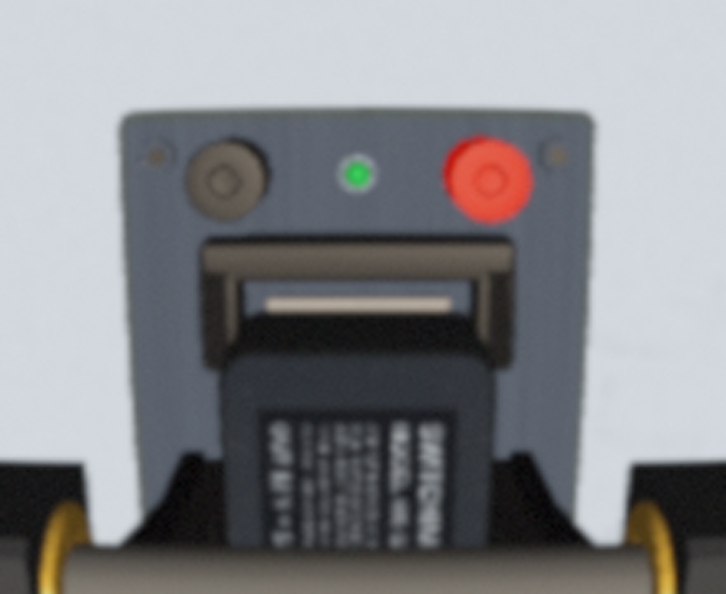

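Laterally centred: the far rail spans crop columns 203-513 and the supply 223-492, both around 358. Now the fore-aft gap: far rail inner lip at crop row ~278, supply's lower far edge at ~316.

Run:
```python
from h import *
st=ctrl.get_state();im=cv2.imread("pics/w7.png").astype(float).mean(2)
print([int(im[y,308:328].mean()) for y in range(155,202)])
def tl(uv,z): return totool(st,onz("wrist",uv,z,st)-st["position"])
p=st["position"][2]
for r in(173,174,175):print("rail lip z.022",r,tl((318,r),.022).round(4))
for r in(184.5,185.5,186.5):print("bottom",r,tl((318,r),p-.0217).round(4))
for r in(196.5,198):print("top",r,tl((318,r),p+.0073).round(4))
for r in(122,123,124):print("plate far edge .010",r,tl((318,r),.010).round(4))
```

```text
[100, 100, 100, 98, 90, 72, 46, 30, 45, 70, 87, 92, 91, 88, 84, 81, 78, 73, 67, 66, 81, 94, 98, 97, 105, 134, 160, 165, 144, 97, 47, 24, 19, 18, 19, 19, 19, 19, 20, 21, 24, 30, 37, 45, 50, 52, 52]
rail lip z.022 173 [0.0366 0.0007 0.0397]
rail lip z.022 174 [0.036  0.0007 0.0397]
rail lip z.022 175 [0.0354 0.0007 0.0396]
bottom 184.5 [0.0333 0.0007 0.0218]
bottom 185.5 [0.0328 0.0007 0.0218]
bottom 186.5 [0.0322 0.0007 0.0218]
top 196.5 [ 0.034   0.0006 -0.0072]
top 198 [ 0.0333  0.0006 -0.0072]
plate far edge .010 122 [0.0677 0.0007 0.0517]
plate far edge .010 123 [0.067  0.0007 0.0517]
plate far edge .010 124 [0.0664 0.0007 0.0517]
```

All estimates (ivory plate, top camera, rail lip, plate edge) agree within about 1 mm. Lowering with a force check.

Emit:
step_arm:
  commands:
    - {"travel":[0,0,0.006],"turn":[0,0,0]}
    - {"travel":[0,0,0.012],"turn":[0,0,0]}
    - {"travel":[0,0,0.017],"turn":[0,0,0]}
    - {"travel":[0,0,0.019],"turn":[0,0,0]}
    - {"travel":[0,0,0.02],"turn":[0,0,0]}

```text
time: 7.8
position: [0.5633, 0.2383, 0.0399]
tool_rot: [3.135, 0.174, 0.0]
ft_force: [-0.5, -0.3, -0.7]
grip_width: 0.481
grip_force: 15.0
```

Emit:
step_arm:
  commands:
    - {"travel":[0,0,0.001],"turn":[0,0,0]}
    - {"travel":[0,0,0.002],"turn":[0,0,0]}
    - {"travel":[0,0,0.002],"turn":[0,0,0]}

```text
time: 8.1
position: [0.5637, 0.2384, 0.0386]
tool_rot: [3.135, 0.174, 0.002]
ft_force: [0.6, -0.3, -1.5]
grip_width: 0.485
grip_force: 15.0
```

The underside is at about 17 mm, below the rail tops with no contact force, so it is inside. A little further, then release.

Emit:
step_arm:
  commands:
    - {"travel":[0,0,0.001],"turn":[0,0,0]}
    - {"travel":[0,0,0.0015],"turn":[0,0,0]}
    - {"travel":[0,0,0.0015],"turn":[0,0,0]}

```text
time: 8.4
position: [0.5637, 0.2385, 0.0372]
tool_rot: [3.135, 0.174, 0.002]
ft_force: [-0.6, 0.7, -1.2]
grip_width: 0.476
grip_force: 15.0
```

Emit:
step_arm:
  commands:
    - {"travel":[0,0,0],"turn":[0,0,0]}
    - {"travel":[0,0,0],"turn":[0,0,0]}
    - {"travel":[0,0,0],"turn":[0,0,0]}
    - {"travel":[0,0,0],"turn":[0,0,0]}
  gripper: 0.72

```text
time: 8.8
position: [0.5637, 0.2385, 0.0371]
tool_rot: [3.135, 0.174, 0.002]
ft_force: [-0.3, -0.1, 0.2]
grip_width: 0.697
grip_force: 0.0
```

Emit:
step_arm:
  commands:
    - {"travel":[0,0,-0.02],"turn":[0,0,0]}
    - {"travel":[0,0,-0.05],"turn":[0,0,0]}
    - {"travel":[0,0,-0.08],"turn":[0,0,0]}
    - {"travel":[-0.02,0,-0.1],"turn":[0,0,0]}
    - {"travel":[-0.05,0,-0.105],"turn":[0,0,0]}

```text
time: 9.3
position: [0.5159, 0.234, 0.1449]
tool_rot: [-3.136, -0.172, -0.009]
ft_force: [-0.9, 0.0, -0.2]
grip_width: 0.717
grip_force: 0.0
```

Emit:
step_arm:
  commands:
    - {"travel":[-0.02,0,0],"turn":[0,0,0]}
    - {"travel":[-0.03,0,0],"turn":[0,0,0]}
    - {"travel":[-0.03,0,0],"turn":[0,0,0]}
    - {"travel":[-0.03,0,0],"turn":[0,0,0]}
    - {"travel":[-0.03,0,0],"turn":[0,0,0]}

```text
time: 9.8
position: [0.485, 0.2297, 0.1419]
tool_rot: [3.136, 0.173, 0.002]
ft_force: [0.3, -0.1, 0.5]
grip_width: 0.721
grip_force: 0.0
```

Run:
```python
from h import *
ctrl.get_image("wrist");ctrl.get_image("wrist")
st=ctrl.get_state();im=ctrl.get_image("wrist")[:,:,::-1].copy();cv2.imwrite("pics/w8.png",im)
print(np.round(st["position"],4),np.round(st["tool_rot"],4),np.round(st["ft_force"],1))
cv2.imwrite("pics/w8c.png",cv2.resize(im[40:280,200:430],None,fx=2.5,fy=2.5,interpolation=2))
```

```text
[0.4847 0.2297 0.1418] [3.1357e+00 1.7320e-01 1.0000e-03] [-0.5 -0.3  0. ]
```

View pics/w8c.png

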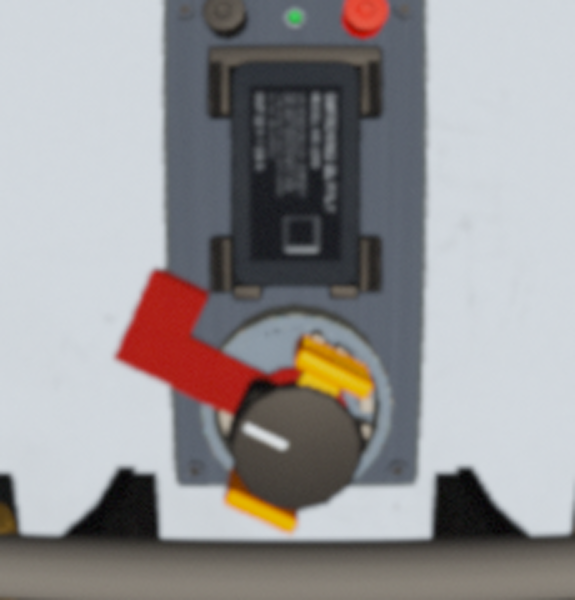

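The supply lies flat between the rails at crop rows 62-285. The knob top is centred near crop (297,445), px (318.8,218), with the wing pointing left and orange tabs at crop (335,367) and (262,503). I'll measure the knob axis and tab line.

Run:
```python
from h import *
im=cv2.imread("pics/w8.png");st=ctrl.get_state()
print("q",np.round(st["joint_positions"],3))
hsv=cv2.cvtColor(im,cv2.COLOR_BGR2HSV)
f=lambda u,v:(u/2.5+200,v/2.5+40)
# knob top circle: grey-brown, hough
g=cv2.cvtColor(im,cv2.COLOR_BGR2GRAY)[170:260,270:370]
c=cv2.HoughCircles(cv2.resize(g,None,fx=3,fy=3),cv2.HOUGH_GRADIENT,1,200,param1=80,param2=12,minRadius=60,maxRadius=95)
print(c)
k=(c[0,0,0]/3+270,c[0,0,1]/3+170);print("knob px",k,onz("wrist",k,.079,st).round(4))
e=[onz("wrist",(k[0]+s*c[0,0,2]/3,k[1]),.079,st) for s in(-1,1)];print("dia",np.linalg.norm(e[0]-e[1]))
a,b=onz("wrist",f(247,430),.079,st),onz("wrist",f(287,446),.079,st);d=a-b;print("mark yaw",np.degrees(np.arctan2(d[1],d[0])))
m=((hsv[:,:,0]>12)&(hsv[:,:,0]<24)&(hsv[:,:,1]>190)&(hsv[:,:,2]>180)).astype(np.uint8)*255
m[:170]=0;m[256:]=0
for q in cv2.findContours(m,0,2)[0]:
    if cv2.contourArea(q)>40:
        h=cv2.minAreaRect(q);P=np.array([onz("wrist",x,.075,st)[:2] for x in cv2.boxPoints(h)]);print(cv2.contourArea(q),h,P.mean(0).round(4),[np.degrees(np.arctan2(*(P[i+1]-P[i])[::-1])).round(1) for i in(0,1)],[np.linalg.norm(P[i]-P[i+1]).round(4) for i in(0,1)])
m=((hsv[:,:,0]<6)&(hsv[:,:,1]>180)).astype(np.uint8)*255;m[:140]=0
q=max(cv2.findContours(m,0,2)[0],key=cv2.contourArea)
# wing counter-clockwise long edge
a,b=onz("wrist",f(117,356),.048,st),onz("wrist",f(233,412),.048,st);d=a-b;print("wing yaw",np.degrees(np.arctan2(d[1],d[0])),"len from axis")
```

```text
q [ 0.182  0.22  -0.749  1.831  0.164  1.153 -2.083]
[[[141.5 135.5  85.4]]]
knob px (np.float32(317.16666), np.float32(215.16667)) [0.4863 0.2298 0.079 ]
dia 0.04089195748756391
mark yaw 73.39220147740669
125.5 ((303.9828796386719, 243.53765869140625), (28.22136116027832, 5.462198734283447), 24.443954467773438) [0.4614 0.237 ] [np.float64(-17.9), np.float64(-110.1)] [np.float64(0.0044), np.float64(0.0214)]
331.5 ((333.0172424316406, 188.70689392089844), (31.753902435302734, 16.89827537536621), 21.801410675048828) [0.5059 0.2205] [np.float64(-15.0), np.float64(-105.7)] [np.float64(0.0122), np.float64(0.0227)]
wing yaw 69.62226680419627 len from axis
```

Knob axis is at about (0.485,0.2295) and the wing yaw is 69.6°, against the expected 69.5°, so the pinch yaw is 69.5°. Joint 7 stays in range for the whole turn. Rotating above the knob.

```bash
python3 -c "
from h import *
go([.485,.2295,.13],69.5)"
```

```text
travel [0.0004 0.0003 0.0117] turn [ 7.000e-02  2.000e-02 -6.318e+01] t 9.95
```

Emit:
step_arm:
  commands:
    - {"travel":[0,0,0],"turn":[0,0,-7]}
    - {"travel":[0,0,0],"turn":[0,0,-15]}
    - {"travel":[0,0,0],"turn":[0,0,-23]}
    - {"travel":[0,0,0],"turn":[0,0,-31]}
    - {"travel":[0,0,0],"turn":[0,0,-39]}
  gripper: 0.85

```text
time: 10.45
position: [0.4844, 0.2298, 0.1418]
tool_rot: [2.894, 1.219, 0.0]
ft_force: [0.8, 0.0, 0.7]
grip_width: 0.846
grip_force: 0.0
```

Emit:
step_arm:
  commands:
    - {"travel":[0,0,0],"turn":[0,0,-8]}
    - {"travel":[0,0,0],"turn":[0,0,-16]}
    - {"travel":[0,0,0],"turn":[0,0,-22]}
    - {"travel":[0,0,0],"turn":[0,0,-24]}
    - {"travel":[0,0,0],"turn":[0,0,-24]}

```text
time: 10.95
position: [0.4843, 0.2297, 0.1418]
tool_rot: [2.583, 1.786, -0.0]
ft_force: [-0.8, -0.9, -0.4]
grip_width: 0.85
grip_force: 0.0
```

Run:
```python
from h import *
ctrl.get_image("wrist");ctrl.get_image("wrist")
st=ctrl.get_state();im=ctrl.get_image("wrist")[:,:,::-1].copy();cv2.imwrite("pics/w9.png",im)
print(np.round(st["position"],4),np.round(st["tool_rot"],4),st["joint_positions"][6])
go([.485,.2295,.1],69.5)
hsv=cv2.cvtColor(im,cv2.COLOR_BGR2HSV)
m=((hsv[:,:,0]>12)&(hsv[:,:,0]<24)&(hsv[:,:,1]>190)&(hsv[:,:,2]>150)).astype(np.uint8)*255
for q in cv2.findContours(m,0,2)[0]:
    if cv2.contourArea(q)>40:
        x,y,w,h=cv2.boundingRect(q);c=cv2.minAreaRect(q)
        print(c,(x,y,w,h),totool(st,onz("wrist",c[0],.075,st)-st["position"]).round(4))
```

```text
[0.4842 0.2297 0.1419] [ 2.5833e+00  1.7849e+00 -3.0000e-04] -1.0242782997333846
travel [0.0001 0.0008 0.0419] turn [ 0.07  0.06 -0.2 ] t 11.1
((347.9117736816406, 214.6470947265625), (28.861740112304688, 12.611852645874023), 75.96376037597656) (339, 200, 14, 30) [0.0001 0.0223 0.0669]
((286.5, 214.5), (29.0, 13.0), 90.0) (280, 200, 14, 30) [ 0.0003 -0.0226  0.0669]
((550.4154663085938, 203.50430297851562), (31.581979751586914, 43.89360046386719), 15.52410888671875) (533, 182, 34, 46) [0.0074 0.2096 0.0671]
```

The two tabs are symmetric in the tool frame at (0.000, ±0.0225), so it is well aligned. Descending so the tips stay above the supply and wing, then pinching gently.

Emit:
step_arm:
  commands:
    - {"travel":[0,0,0.025],"turn":[0,0,0]}
    - {"travel":[0,0,0.05],"turn":[0,0,0]}
    - {"travel":[0,0,0.07],"turn":[0,0,0]}
    - {"travel":[0,0,0.08],"turn":[0,0,0]}
    - {"travel":[0,0,0.08],"turn":[0,0,0]}

```text
time: 11.6
position: [0.4833, 0.2293, 0.0609]
tool_rot: [2.583, 1.787, -0.004]
ft_force: [-0.8, 0.7, -0.6]
grip_width: 0.857
grip_force: 0.0
```

Emit:
step_arm:
  commands:
    - {"travel":[0,0,0],"turn":[0,0,0]}
    - {"travel":[0,0,0],"turn":[0,0,0]}
    - {"travel":[0,0,0],"turn":[0,0,0]}
    - {"travel":[0,0,0],"turn":[0,0,0]}
    - {"travel":[0,0,0],"turn":[0,0,0]}
  gripper: 0.44
  force: 15

```text
time: 12.1
position: [0.4839, 0.2302, 0.0628]
tool_rot: [2.582, 1.787, 0.0]
ft_force: [-7.7, 1.9, 9.4]
grip_width: 0.495
grip_force: 13.0
```

```bash
python3 -c "
from h import *
s=ctrl.get_state();print({k:np.round(s[k],3).tolist() for k in('position','tool_rot','ft_force','torque','grip_width','grip_force')})"
```

```text
{'position': [0.484, 0.23, 0.063], 'tool_rot': [2.582, 1.787, 0.0], 'ft_force': [-7.733, 1.85, 9.436], 'torque': [0.541, 1.856, 0.058], 'grip_width': 0.495, 'grip_force': 12.98}
```

Both tabs are in (43 mm wide). An 8 N side load shows the tool is about 0.7 mm off along the pinch line, so I'll recentre.

Emit:
step_arm:
  commands:
    - {"travel":[0,-0.0004,0],"turn":[0,0,0]}
    - {"travel":[0,-0.0007,-0.0005],"turn":[0,0,0]}
    - {"travel":[0,-0.0007,-0.0005],"turn":[0,0,0]}

```text
time: 12.4
position: [0.4833, 0.2305, 0.0629]
tool_rot: [2.582, 1.787, 0.001]
ft_force: [-2.4, 1.3, 5.1]
grip_width: 0.48
grip_force: 15.0
```

```bash
cat > s.py <<'E'
from h import *
s=ctrl.get_state();print({k:np.round(s[k],3).tolist() for k in('position','ft_force','torque','grip_width','grip_force')})
R=Ro.from_rotvec(s["tool_rot"]).as_matrix();print("yaw",np.degrees(np.arctan2(R[1,0],R[0,0])).round(2),"f_tool",(R.T@s["ft_force"]).round(1),"q7",s["joint_positions"][6].round(3))
E
python3 s.py
```

```text
{'position': [0.483, 0.231, 0.063], 'ft_force': [-2.446, 1.313, 5.088], 'torque': [0.331, 0.72, -0.011], 'grip_width': 0.48, 'grip_force': 15.001}
yaw 69.37 f_tool [ 0.4 -2.7 -5.1] q7 -1.102
```

Width is 41.8 mm, so both tabs are fully in and centred. Turning clockwise (+ about tool z).

Emit:
step_arm:
  commands:
    - {"travel":[0,-0.0002,0],"turn":[0,0,1.5]}
    - {"travel":[0,-0.0002,0],"turn":[0,0,4]}
    - {"travel":[0,-0.0002,0],"turn":[0,0,7]}
    - {"travel":[0,-0.0002,0],"turn":[0,0,10]}
    - {"travel":[0,-0.0002,0],"turn":[0,0,12]}

```text
time: 12.9
position: [0.4835, 0.2304, 0.0629]
tool_rot: [2.756, 1.504, 0.002]
ft_force: [-2.8, 1.9, 3.9]
grip_width: 0.478
grip_force: 15.0
```

```bash
python3 s.py
```

```text
{'position': [0.484, 0.23, 0.063], 'ft_force': [-2.768, 1.899, 3.903], 'torque': [0.259, 0.514, 0.071], 'grip_width': 0.478, 'grip_force': 15.0}
yaw 57.25 f_tool [ 0.1 -3.3 -3.9] q7 -1.298
```

Emit:
step_arm:
  commands:
    - {"travel":[0,-0.0002,0],"turn":[0,0,2]}
    - {"travel":[0,-0.0002,0],"turn":[0,0,4]}
    - {"travel":[0,-0.0002,0],"turn":[0,0,6]}
    - {"travel":[0,-0.0002,0],"turn":[0,0,8]}
    - {"travel":[0,-0.0002,0],"turn":[0,0,10]}

```text
time: 13.4
position: [0.4837, 0.2302, 0.063]
tool_rot: [2.876, 1.259, 0.002]
ft_force: [-1.5, -0.7, 5.3]
grip_width: 0.481
grip_force: 15.0
```

```bash
python3 s.py
```

```text
{'position': [0.484, 0.23, 0.063], 'ft_force': [-1.494, -0.722, 5.275], 'torque': [0.212, 0.369, 0.09], 'grip_width': 0.481, 'grip_force': 15.001}
yaw 47.28 f_tool [-1.5 -0.6 -5.3] q7 -1.46
```

Emit:
step_arm:
  commands:
    - {"travel":[0,0,0],"turn":[0,0,2]}
    - {"travel":[0,0,0],"turn":[0,0,4]}
    - {"travel":[0,0,0],"turn":[0,0,6]}
    - {"travel":[0,0,0],"turn":[0,0,8]}
    - {"travel":[0,0,0],"turn":[0,0,10]}

```text
time: 13.9
position: [0.4838, 0.2301, 0.0629]
tool_rot: [2.975, 1.003, 0.003]
ft_force: [-1.1, 0.6, 4.8]
grip_width: 0.481
grip_force: 15.0
```

```bash
python3 s.py
```

```text
{'position': [0.484, 0.23, 0.063], 'ft_force': [-1.117, 0.608, 4.754], 'torque': [0.179, 0.338, 0.158], 'grip_width': 0.481, 'grip_force': 14.999}
yaw 37.26 f_tool [-0.5 -1.1 -4.8] q7 -1.623
```

Emit:
step_arm:
  commands:
    - {"travel":[0,0,0],"turn":[0,0,1.5]}
    - {"travel":[0,0,0],"turn":[0,0,3]}
    - {"travel":[0,0,0],"turn":[0,0,4.5]}
    - {"travel":[0,0,0],"turn":[0,0,6]}
    - {"travel":[0,0,0],"turn":[0,0,7]}

```text
time: 14.4
position: [0.4839, 0.2299, 0.0629]
tool_rot: [3.03, 0.82, 0.003]
ft_force: [-1.1, -0.7, 5.4]
grip_width: 0.481
grip_force: 15.0
```

```bash
python3 s.py
```

```text
{'position': [0.484, 0.23, 0.063], 'ft_force': [-1.066, -0.739, 5.357], 'torque': [0.071, 0.136, 0.221], 'grip_width': 0.481, 'grip_force': 15.0}
yaw 30.28 f_tool [-1.3  0.1 -5.4] q7 -1.738
```

Emit:
step_arm:
  commands:
    - {"travel":[0,0,0],"turn":[0,0,1]}
    - {"travel":[0,0,0],"turn":[0,0,2]}
    - {"travel":[0,0,0],"turn":[0,0,3]}
    - {"travel":[0,0,0],"turn":[0,0,4]}
    - {"travel":[0,0,0],"turn":[0,0,5]}

```text
time: 14.9
position: [0.484, 0.2299, 0.0629]
tool_rot: [3.063, 0.687, 0.004]
ft_force: [-0.2, -0.7, 5.3]
grip_width: 0.479
grip_force: 15.0
```

```bash
python3 s.py
```

```text
{'position': [0.484, 0.23, 0.063], 'ft_force': [-0.183, -0.661, 5.286], 'torque': [0.071, 0.123, 0.255], 'grip_width': 0.479, 'grip_force': 15.0}
yaw 25.29 f_tool [-0.4  0.5 -5.3] q7 -1.82
```

Emit:
step_arm:
  commands:
    - {"travel":[0,0,0],"turn":[0,0,0.6]}
    - {"travel":[0,0,0],"turn":[0,0,1.2]}
    - {"travel":[0,0,0],"turn":[0,0,1.8]}
    - {"travel":[0,0,0],"turn":[0,0,2.4]}
    - {"travel":[0,0,0],"turn":[0,0,3]}

```text
time: 15.4
position: [0.484, 0.2298, 0.063]
tool_rot: [3.08, 0.607, 0.004]
ft_force: [-1.3, 0.2, 5.8]
grip_width: 0.481
grip_force: 15.0
```

```bash
python3 s.py
```

```text
{'position': [0.484, 0.23, 0.063], 'ft_force': [-1.348, 0.229, 5.814], 'torque': [0.08, 0.132, 0.142], 'grip_width': 0.481, 'grip_force': 15.0}
yaw 22.3 f_tool [-1.1 -0.7 -5.8] q7 -1.869
```

Emit:
step_arm:
  commands:
    - {"travel":[0,0,0],"turn":[0,0,0.5]}
    - {"travel":[0,0,0],"turn":[0,0,1]}
    - {"travel":[0,0,0],"turn":[0,0,1.5]}
    - {"travel":[0,0,0],"turn":[0,0,2]}
    - {"travel":[0,0,0],"turn":[0,0,2.5]}

```text
time: 15.9
position: [0.484, 0.2297, 0.0629]
tool_rot: [3.092, 0.54, 0.004]
ft_force: [-1.0, -0.4, 5.3]
grip_width: 0.482
grip_force: 15.0
```

```bash
python3 s.py
```

```text
{'position': [0.484, 0.23, 0.063], 'ft_force': [-0.978, -0.402, 5.256], 'torque': [0.041, 0.144, 0.17], 'grip_width': 0.482, 'grip_force': 15.0}
yaw 19.8 f_tool [-1.   0.1 -5.3] q7 -1.91
```

Checking numerically that the knob follows the tool: the red wing's direction in the tool frame, against the picture from before the turn.

```bash
cat > wing.py <<'E'
from h import *
def wing(im):
    hsv=cv2.cvtColor(im,cv2.COLOR_BGR2HSV);m=(((hsv[:,:,0]<6)|(hsv[:,:,0]>174))&(hsv[:,:,1]>170)&(hsv[:,:,2]>60)).astype(np.uint8)*255
    m[:100]=0;m[240:]=0;m[:,:230]=0;m[:,420:]=0
    q=max(cv2.findContours(m,0,2)[0],key=cv2.contourArea);return cv2.contourArea(q),cv2.boundingRect(q),np.round(cv2.minAreaRect(q),1) if 0 else cv2.minAreaRect(q)
print(wing(cv2.imread("pics/w9.png")))
im=ctrl.get_image("wrist")[:,:,::-1].copy();cv2.imwrite("pics/w10.png",im);print(wing(im))
E
python3 wing.py
```

```text
(1566.0, (305, 129, 44, 58), ((326.5, 157.5), (57.0, 43.0), 90.0))
(3726.0, (300, 134, 65, 87), ((332.0, 177.0), (86.0, 64.0), 90.0))
```

The wing is still upright in the tool frame, so the knob follows. Continuing.

Emit:
step_arm:
  commands:
    - {"travel":[0,0,0],"turn":[0,0,0.5]}
    - {"travel":[0,0,0],"turn":[0,0,1]}
    - {"travel":[0,0,0],"turn":[0,0,1.5]}
    - {"travel":[0,0,0],"turn":[0,0,2]}
    - {"travel":[0,0,0],"turn":[0,0,2.5]}

```text
time: 16.45
position: [0.484, 0.2297, 0.063]
tool_rot: [3.103, 0.472, 0.004]
ft_force: [0.0, -0.4, 5.9]
grip_width: 0.48
grip_force: 15.0
```

```bash
python3 s.py
```

```text
{'position': [0.484, 0.23, 0.063], 'ft_force': [0.017, -0.374, 5.949], 'torque': [0.049, 0.071, 0.244], 'grip_width': 0.48, 'grip_force': 15.0}
yaw 17.31 f_tool [-0.1  0.4 -5.9] q7 -1.951
```

Emit:
step_arm:
  commands:
    - {"travel":[0,0,0],"turn":[0,0,0.5]}
    - {"travel":[0,0,0],"turn":[0,0,1]}
    - {"travel":[0,0,0],"turn":[0,0,1.5]}
    - {"travel":[0,0,0],"turn":[0,0,2]}

```text
time: 16.85
position: [0.484, 0.2296, 0.0629]
tool_rot: [3.111, 0.418, 0.004]
ft_force: [-1.0, -0.3, 4.8]
grip_width: 0.478
grip_force: 15.0
```

```bash
python3 s.py
```

```text
{'position': [0.484, 0.23, 0.063], 'ft_force': [-1.006, -0.315, 4.809], 'torque': [-0.013, 0.148, 0.203], 'grip_width': 0.478, 'grip_force': 15.0}
yaw 15.3 f_tool [-1.   0.1 -4.8] q7 -1.984
```

Latch is about 0.94 rad and the torque is steady around 0.2 N m. Not at the stop yet.

Emit:
step_arm:
  commands:
    - {"travel":[0,0,0],"turn":[0,0,0.5]}
    - {"travel":[0,0,0],"turn":[0,0,1]}
    - {"travel":[0,0,0],"turn":[0,0,1.5]}
    - {"travel":[0,0,0],"turn":[0,0,2]}
    - {"travel":[0,0,0],"turn":[0,0,2.5]}

```text
time: 17.35
position: [0.4841, 0.2296, 0.0629]
tool_rot: [3.12, 0.35, 0.004]
ft_force: [-0.9, -0.2, 5.1]
grip_width: 0.482
grip_force: 15.0
```

```bash
python3 s.py
```

```text
{'position': [0.484, 0.23, 0.063], 'ft_force': [-0.899, -0.183, 5.124], 'torque': [0.03, 0.14, 0.231], 'grip_width': 0.482, 'grip_force': 15.0}
yaw 12.8 f_tool [-0.9 -0.  -5.1] q7 -2.025
```

Emit:
step_arm:
  commands:
    - {"travel":[0,0,0],"turn":[0,0,0.5]}
    - {"travel":[0,0,0],"turn":[0,0,1]}
    - {"travel":[0,0,0],"turn":[0,0,1.5]}
    - {"travel":[0,0,0],"turn":[0,0,2]}
    - {"travel":[0,0,0],"turn":[0,0,2.5]}

```text
time: 17.85
position: [0.4841, 0.2295, 0.0629]
tool_rot: [3.126, 0.282, 0.004]
ft_force: [-0.6, -0.3, 5.0]
grip_width: 0.48
grip_force: 15.0
```

```bash
python3 s.py
```

```text
{'position': [0.484, 0.23, 0.063], 'ft_force': [-0.551, -0.281, 4.982], 'torque': [0.018, 0.144, 0.261], 'grip_width': 0.48, 'grip_force': 15.0}
yaw 10.3 f_tool [-0.6  0.2 -5. ] q7 -2.067
```

Emit:
step_arm:
  commands:
    - {"travel":[0,0,0],"turn":[0,0,0.5]}
    - {"travel":[0,0,0],"turn":[0,0,1]}
    - {"travel":[0,0,0],"turn":[0,0,1.5]}
    - {"travel":[0,0,0],"turn":[0,0,2]}
    - {"travel":[0,0,0],"turn":[0,0,2.5]}

```text
time: 18.35
position: [0.4841, 0.2295, 0.0629]
tool_rot: [3.132, 0.214, 0.004]
ft_force: [-0.5, -1.7, 5.5]
grip_width: 0.476
grip_force: 15.0
```

```bash
python3 s.py
```

```text
{'position': [0.484, 0.229, 0.063], 'ft_force': [-0.521, -1.71, 5.53], 'torque': [-0.102, 0.117, 0.199], 'grip_width': 0.476, 'grip_force': 15.0}
yaw 7.8 f_tool [-0.7  1.6 -5.5] q7 -2.108
```

Emit:
step_arm:
  commands:
    - {"travel":[0,0,0],"turn":[0,0,0.5]}
    - {"travel":[0,0,0],"turn":[0,0,1]}
    - {"travel":[0,0,0],"turn":[0,0,1.5]}
    - {"travel":[0,0,0],"turn":[0,0,2]}
    - {"travel":[0,0,0],"turn":[0,0,2.5]}

```text
time: 18.85
position: [0.4841, 0.2294, 0.0629]
tool_rot: [3.136, 0.145, 0.004]
ft_force: [-0.7, -1.6, 4.7]
grip_width: 0.483
grip_force: 15.0
```

```bash
python3 s.py; python3 wing.py | tail -1
```

```text
{'position': [0.484, 0.229, 0.063], 'ft_force': [-0.693, -1.569, 4.717], 'torque': [0.007, 0.117, 0.236], 'grip_width': 0.483, 'grip_force': 15.0}
yaw 5.29 f_tool [-0.8  1.5 -4.7] q7 -2.149
(3701.5, (300, 134, 64, 87), ((331.5, 177.0), (86.0, 63.0), 90.0))
```

The wing is still following (latch ≈ 1.12). Continuing.

Emit:
step_arm:
  commands:
    - {"travel":[0,0,0],"turn":[0,0,0.5]}
    - {"travel":[0,0,0],"turn":[0,0,1]}
    - {"travel":[0,0,0],"turn":[0,0,1.5]}
    - {"travel":[0,0,0],"turn":[0,0,2]}
    - {"travel":[0,0,0],"turn":[0,0,2.5]}

```text
time: 19.4
position: [0.4841, 0.2293, 0.0629]
tool_rot: [3.138, 0.077, 0.004]
ft_force: [-0.6, -1.9, 6.0]
grip_width: 0.477
grip_force: 15.0
```

```bash
python3 s.py
```

```text
{'position': [0.484, 0.229, 0.063], 'ft_force': [-0.585, -1.924, 5.976], 'torque': [-0.117, 0.098, 0.187], 'grip_width': 0.477, 'grip_force': 15.0}
yaw 2.79 f_tool [-0.7  1.9 -6. ] q7 -2.19
```

Emit:
step_arm:
  commands:
    - {"travel":[0,0,0],"turn":[0,0,0.5]}
    - {"travel":[0,0,0],"turn":[0,0,1]}
    - {"travel":[0,0,0],"turn":[0,0,1.5]}
    - {"travel":[0,0,0],"turn":[0,0,2]}
    - {"travel":[0,0,0],"turn":[0,0,2.5]}

```text
time: 19.9
position: [0.4841, 0.2293, 0.0629]
tool_rot: [3.139, 0.008, 0.004]
ft_force: [-1.3, -1.0, 5.8]
grip_width: 0.476
grip_force: 15.0
```

```bash
python3 s.py
```

```text
{'position': [0.484, 0.229, 0.063], 'ft_force': [-1.278, -1.002, 5.75], 'torque': [-0.113, 0.126, 0.217], 'grip_width': 0.476, 'grip_force': 15.0}
yaw 0.29 f_tool [-1.3  1.  -5.8] q7 -2.232
```

Emit:
step_arm:
  commands:
    - {"travel":[0,0,0],"turn":[0,0,0.5]}
    - {"travel":[0,0,0],"turn":[0,0,1]}
    - {"travel":[0,0,0],"turn":[0,0,1.5]}
    - {"travel":[0,0,0],"turn":[0,0,2]}
    - {"travel":[0,0,0],"turn":[0,0,2.5]}

```text
time: 20.4
position: [0.4841, 0.2292, 0.0629]
tool_rot: [3.138, -0.061, 0.004]
ft_force: [-0.6, -1.7, 5.2]
grip_width: 0.481
grip_force: 15.0
```

```bash
python3 s.py; python3 wing.py | tail -1
```

```text
{'position': [0.484, 0.229, 0.063], 'ft_force': [-0.623, -1.684, 5.157], 'torque': [-0.135, 0.131, 0.255], 'grip_width': 0.481, 'grip_force': 15.0}
yaw -2.21 f_tool [-0.5  1.7 -5.2] q7 -2.273
(3665.0, (300, 134, 64, 87), ((331.5, 177.0), (86.0, 63.0), 90.0))
```

Emit:
step_arm:
  commands:
    - {"travel":[0,0,0],"turn":[0,0,0.5]}
    - {"travel":[0,0,0],"turn":[0,0,1]}
    - {"travel":[0,0,0],"turn":[0,0,1.5]}
    - {"travel":[0,0,0],"turn":[0,0,2]}
    - {"travel":[0,0,0],"turn":[0,0,2.5]}

```text
time: 20.95
position: [0.4841, 0.2292, 0.0629]
tool_rot: [3.136, -0.129, 0.004]
ft_force: [-0.8, -0.7, 5.6]
grip_width: 0.478
grip_force: 15.0
```

```bash
python3 s.py
```

```text
{'position': [0.484, 0.229, 0.063], 'ft_force': [-0.807, -0.652, 5.561], 'torque': [-0.109, 0.096, 0.299], 'grip_width': 0.478, 'grip_force': 15.0}
yaw -4.7 f_tool [-0.7  0.7 -5.6] q7 -2.315
```

Emit:
step_arm:
  commands:
    - {"travel":[0,0,0],"turn":[0,0,0.5]}
    - {"travel":[0,0,0],"turn":[0,0,1]}
    - {"travel":[0,0,0],"turn":[0,0,1.5]}

```text
time: 21.25
position: [0.4841, 0.2292, 0.0629]
tool_rot: [3.134, -0.168, 0.005]
ft_force: [-0.5, -1.3, 5.9]
grip_width: 0.482
grip_force: 15.0
```

```bash
python3 s.py
```

```text
{'position': [0.484, 0.229, 0.063], 'ft_force': [-0.485, -1.291, 5.86], 'torque': [-0.21, 0.035, 0.617], 'grip_width': 0.482, 'grip_force': 15.001}
yaw -6.15 f_tool [-0.3  1.4 -5.9] q7 -2.339
```

Torque jumped from 0.30 to 0.62 N m, which is the stop (latch ≈ 1.32). Easing off slightly, then releasing the tabs.

Emit:
step_arm:
  commands:
    - {"travel":[0,0,0],"turn":[0,0,-0.5]}
    - {"travel":[0,0,0],"turn":[0,0,-0.7]}
    - {"travel":[0,0,0],"turn":[0,0,-0.7]}

```text
time: 21.55
position: [0.4841, 0.2292, 0.063]
tool_rot: [3.135, -0.15, 0.004]
ft_force: [-1.0, -1.5, 5.7]
grip_width: 0.478
grip_force: 15.0
```

```bash
python3 s.py
```

```text
{'position': [0.484, 0.229, 0.063], 'ft_force': [-1.025, -1.535, 5.719], 'torque': [-0.136, 0.149, 0.255], 'grip_width': 0.478, 'grip_force': 15.0}
yaw -5.48 f_tool [-0.9  1.6 -5.7] q7 -2.328
```

Emit:
step_arm:
  commands:
    - {"travel":[0,0,0],"turn":[0,0,0]}
    - {"travel":[0,0,0],"turn":[0,0,0]}
    - {"travel":[0,0,0],"turn":[0,0,0]}
    - {"travel":[0,0,0],"turn":[0,0,0]}
    - {"travel":[0,0,0],"turn":[0,0,0]}
  gripper: 0.85

```text
time: 22.05
position: [0.4823, 0.2299, 0.0618]
tool_rot: [3.136, -0.149, -0.001]
ft_force: [-1.0, -0.3, -0.1]
grip_width: 0.815
grip_force: 0.0
```

Emit:
step_arm:
  commands:
    - {"travel":[0,0,-0.02],"turn":[0,0,0]}
    - {"travel":[0,0,-0.05],"turn":[0,0,0]}
    - {"travel":[0,0,-0.075],"turn":[0,0,0]}
    - {"travel":[0,0,-0.08],"turn":[0,0,0]}
    - {"travel":[0,0,-0.08],"turn":[0,0,0]}

```text
time: 22.55
position: [0.4833, 0.2303, 0.1428]
tool_rot: [3.137, -0.149, 0.004]
ft_force: [-0.5, 0.4, -0.0]
grip_width: 0.846
grip_force: 0.0
```

Run:
```python
from h import *
ctrl.get_image("wrist");ctrl.get_image("wrist")
st=ctrl.get_state();im=ctrl.get_image("wrist")[:,:,::-1].copy();cv2.imwrite("pics/w11.png",im)
print(np.round(st["position"],4),np.round(st["ft_force"],1),st["grip_width"])
hsv=cv2.cvtColor(im,cv2.COLOR_BGR2HSV)
m=((hsv[:,:,0]>12)&(hsv[:,:,0]<24)&(hsv[:,:,1]>190)&(hsv[:,:,2]>150)).astype(np.uint8)*255
for q in cv2.findContours(m,0,2)[0]:
    if cv2.contourArea(q)>40:
        x,y,w,h=cv2.boundingRect(q);c=cv2.minAreaRect(q)
        print(c,(x,y,w,h),totool(st,onz("wrist",c[0],.075,st)-st["position"]).round(4))
cv2.imwrite("pics/w11c.png",cv2.resize(im[40:280,200:430],None,fx=2.5,fy=2.5,interpolation=2))
```

```text
[0.4822 0.2297 0.1411] [-0.2 -0.5 -1.3] 0.8501846145905795
((288.5, 214.5), (31.0, 13.0), 90.0) (282, 199, 14, 32) [ 0.0012 -0.0209  0.0661]
((347.5, 212.0), (28.0, 13.0), 90.0) (341, 198, 14, 29) [0.0031 0.0221 0.0662]
```

View pics/w11c.png

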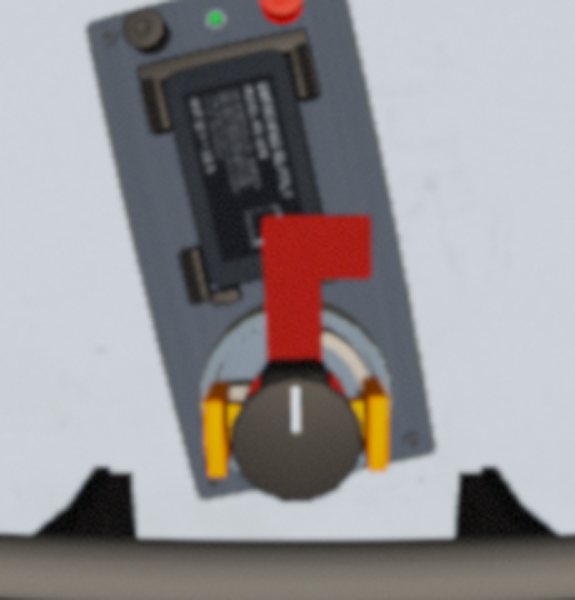

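The wing lies over the supply at crop (315,250). Both tabs are out: outer faces span px 282-355, the same 73 px as before the pinch. The gripper is clear, so I'm handing in.

```bash
python3 -c "
from bench import ctrl
print(ctrl.close_job())"
```

```text
the job is handed in; nothing more can be done
None
```

The larger supply is flat in the dock pocket, the wing is turned over it to the stop at about 1.3 rad, both tabs are back out, and I handed the job in at about 23 s with the gripper clear; no verdict came back.

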